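Turn a brake pad over onto its adhesive shim with a flip-over bonding jig

ROBOT

A 7-joint arm with a two-finger parallel gripper is mounted at the origin on the work surface. World frame = base frame: x ahead of the robot, y to its left, z up, the work surface at z = 0. Lengths are in m, angles in rad, forces in N, time in s.
With the tool pointing down it reaches from about 0.4 to 0.9 m from the base axis. Payload 5.5 kg.
Tool frame: the origin (TCP) lies at the very end of the fingers, on their centre line; the grasp point (between the pads) lies 19 mm behind it; z points along the fingers, y is the line along which they close (so a half turn about z gives the same grasp; the last joint's range is limited). The gripper opens to 92 mm and grips with 3 to 60 N. Pads are 19 mm wide; open, the fingers measure 130 mm over their backs; the gripper's body (75 mm by 190 mm) begins 47 mm behind the grasp point.
Start: joints at [-1.086, 0.501, -0.427, 1.55, 0.221, 1.138, -0.21], TCP at [0.143, 0.634, 0.227] pointing down, gripper open.
Joint ranges: [-2.88, 2.88], [-0.31, 2.03], [-1.54, 1.56], [0.2, 2.42], [-1.41, 4.55], [0.19, 2.02], [-2.57, 2.57]. Speed limits (rad/s): [2.57, 2.57, 3.14, 3.14, 3.14, 3.14, 3.14].

INTERFACE

Orientations are given as a rotation vector (axis times angle).
In Python, from cell import arm gives the robot as it stands. Calls block until the motion is done:
- arm.reach(position, orientation): joint-space move of the TCP to a pose.
- arm.move_linear(position, orientation=None, max_speed=0.15): straight line of the TCP; orientation=None keeps the orientation; max_speed is the mean speed in m/s.
- arm.goto_joints(angles): joint-space move.
- arm.set_gripper(opening, squeeze=None): finger opening in m; squeeze is the grip in N (None keeps the last); returns when the fingers have stopped.
- arm.wait(seconds).
- arm.inverse_kinematics(position, orientation): joint angles nearest the present ones, or None.
- arm.snapshot(name): name is "scene" or "top" or "wrist"; returns a dict with "image" (480x640x3 uint8, blue, green, red), "z_map" (480x640 float32, m along the optical axis (not along the pixel's ray), 0 where there is no reading), "K" (3x3 intrinsics, pixels), "position" and "attitude" of the camera in the world; the wrist camera has in their place "hand_eye" (4x4, takes a point from camera to tool coordinates, whose origin is the TCP and whose axes are the flange's). Camera axes: x right, y up, looking along -z (the intrinsics and any distortion apply to the point x, -y, -z); pixel columns grow to the right and rows downward; lengths in m; the calibration is good to about 2 mm. A picture is of the moment at which its call begins: read the wrist's pose just before it.
A pose or a line that the arm cannot do raises arm.PlanningError and nothing moves.
- arm.job_done(): hands the job in; it is judged then, once.
Readings, each from a call of its own:
- arm.read_time(): time.
- arm.read_joint_pos(): joint angles.
- arm.read_joint_vel(): joint speeds.
- arm.read_tau(): joint torques, N m.
- arm.read_position(): TCP position.
- arm.read_tcp_rot(): TCP orientation.
- arm.read_ft_force(): force on the tool from outside, world axes, zero at the start.
- arm.read_torque(): the same for the moment, N m.
- arm.read_gripper_width(): finger opening in m.
- arm.read_finger_force(): force on a finger pad.
Only numpy, scipy, OpenCV 4.12 (cv2) and the standard library are available. Lean on these libraries where they do the work, as an engineer would, in place of code of your own. Each camera call takes 0.05 s, during which the arm holds its last target. There are 200 camera calls.

TASK

Bond the new brake pad to the amber adhesive shim in the flip-over jig: lay the carrier flat on its loading side, press the pad into it, backing plate up, until it snaps home under both spring balls, let go, and swing the carrier gently all the way over so that the pad hangs backing-down above the shim. Push the pad out of the carrier onto the shim between its pins and hold it pressed there with about 20 N for a second, then swing the empty carrier back onto its loading side and leave the pad lying flat in the nest. Work by feel: never bear on the pad with more than 50 N, do not slam the carrier or drop the pad, and leave the other things on the bench alone.

Things in the scene. Friction and masses are not known exactly. Their poses are not given: they have to be found in the camera images.
- jig: Fixed flip-over bonding jig on a dark steel base 220 x 360 x 10 mm that cannot shift. Origin: centre of its underside; z up; x along the hinge; y from the loading side (-y) to the nest side (+y). Hinge line at y = 0, 55 mm up, between grey posts 64 mm high at x = +-96. Rests for the carrier's arms at x = +-80, y = +-125.
- jig_hinge (a point): Mid-point of the hinge line, 55 mm above the bench, midway between the loading side and the nest.
- carrier (a joint): Angle of the carrier in rad: 0 = flat on the loading-side rests, 1.57 = upright, 3.14 = flat over the nest (hard stops at both ends). Starts up to 0.3 rad off the loading-side rests. Stiff hinge (0.5 N m): the empty carrier stays where it is left, a loaded one may sink slowly; lifting it by the bar takes up to 8 N.
- carrier_bar (a point): Middle of the carrier's grip bar: round, 12 mm thick, red, parallel to the hinge, 155 mm from it; it runs on a half circle about the hinge (the hinge's height at both ends) and can turn between gripping fingers. Two aluminium arms at x = +-80 carry it. A seated pad's edge is 54 mm from the bar's axis; when flat there are 39 mm free under the bar.
- carrier_seat (a point): Where the pad's centre is when the pad is fully home in the carrier: 75 mm from the hinge; carrier flat on the loading side: 2 mm above the hinge's height, the backing plate's outer face 10 mm above it; over the nest: the same amounts below it. z points out of the carrier (up on the loading side). The carrier is open, front and back, between the end blocks.
- slot_a (a point): Ledge in the blue end block at +x of the carrier, 59.5 mm from its middle, on which one pad ear rests. Slot 24 mm wide, mouth flared by 4 mm (lead-in); end walls 131.6 mm apart. A 12 mm spring ball stands 3 mm out of the end wall above the ledge. The pad meets both balls 14 mm above home; pressing it past them takes 13 to 16 N in all, then it snaps down.
- slot_b (a point): The like ledge, slot and ball at -x of the carrier. The balls hold a seated pad whichever way up the carrier is, until about the same push (13 to 16 N), or a hard jolt at the stop, drives it out.
- nest_seat (a point): Where the pad's centre is when the pad lies home on the shim: 75 mm from the hinge on the +y side, 38 mm above the bench. The shim, an amber plate fixed on an aluminium block, has its top 30 mm above the bench. Four pins 11 mm high stand at the pad's shoulders with 1.5 to 2 mm play. A pad pushed out of the closed carrier sinks 15 mm to get here.
- pad_center (a point): Centre of the new brake pad: 130 x 52 x 16 mm, 0.27 to 0.43 kg, on the bench friction face down. x along its length; z out of the green-painted backing plate (5 mm thick, 84 x 52 mm, shoulders 108 x 42, ears 22 wide to 130 mm). Black friction block on the other side, 96 x 42 x 11 mm. Alike when turned half round about z. Grip it across the 52 mm width at the middle.
- worn_pad: Rust-brown worn brake pad, 130 x 52 x 10 mm, lying flat; origin at its underside. Leave alone.
- cleaner_can: Blue spray can with red cap, 64 mm across, 200 mm tall; origin at its foot. Leave alone.
- grease_tub: Yellow tub with black lid, 84 mm across, 75 mm tall; origin at its foot. Leave alone.
- wire_brush: Flat hand brush with wooden handle, about 210 mm long, lying; leave alone.
- wrench: Steel wrench about 240 mm long, lying; leave alone.
There are look-alikes about, which are no part of the job. Of the things that look like the part that bears pad_center, the middle-sized one is meant.

How it is judged:
On the way, in this order (a step that is already met when the one before it is completed fails the run):
1. the pad is snapped home in the carrier, backing plate up, the carrier flat on the loading side and the pad let go (distance between pad_center and carrier_seat below 0.004 m and angle between the z axis of pad_center and the z axis of carrier_seat, either way round below 0.07 rad and angle between pad_center's own z axis and vertical below 0.12 rad and value of joint carrier below 0.08 rad and contact force between the fingers and pad below 0.1 N), for 0.2 s.
2. the carrier is swung over flat onto the nest side with the pad still home in it (distance between pad_center and carrier_seat below 0.004 m and angle between the z axis of pad_center and the z axis of carrier_seat, either way round below 0.07 rad and value of joint carrier above 3.04 rad), for 0.1 s.
3. the pad lies flat on the shim between the pins, backing plate down, and is held pressed there by the fingers while the carrier is still over it (distance between pad_center and nest_seat below 0.005 m and angle between pad_center's own z axis and vertical above 3.07 rad and value of joint carrier above 3 rad and contact force between the fingers and pad above 12 N), for 0.5 s.
At the end, for the whole second after the job is handed in: The pad lies at rest on the shim, backing plate down: centre within 5 mm of its place, tilted less than 4 degrees (0.07 rad), clear of the carrier; the carrier is swung back to within 0.35 rad of the loading-side rests (distance between pad_center and nest_seat below 0.005 m and angle between pad_center's own z axis and vertical above 3.07 rad and value of joint carrier below 0.35 rad and linear speed of pad below 0.02 m/s and contact force between pad and carrier below 0.1 N); the robot touches nothing.
It fails at once if the carrier is slammed (turning faster than 4 rad/s) (velocity of joint carrier above 4 rad/s or velocity of joint carrier below -4 rad/s).
It fails at once if the pad is pressed into the carrier, or by the fingers onto the shim, with more than 50 N ((value of joint carrier below 0.5 rad and contact force between pad and carrier above 50 N) or (value of joint carrier above 2.9 rad and contact force between the fingers and pad above 50 N)).
It fails at once if the pad is dropped or thrown (faster than 1 m/s) (linear speed of pad above 1 m/s).
It fails at once if another thing on the bench is shifted by more than 30 mm (distance of any of worn_pad, cleaner_can, grease_tub, wire_brush, wrench from where it was at the start of the episode above 0.03 m).
It also fails if it takes over 72 s, if anything falls off the work surface, if the arm or the gripper's body presses on something with over 40 N, if the wrist force passes 120 N, or if a joint passes its speed limit or range.

## Working session

There is one attempt and no reset: what is moved stays moved. The work goes in short steps, each a Python script; the robot and the scene stay as the last script left them, time stands still between calls to the robot, and variables do not carry over. Pictures are saved under pics/ and viewed, at most 10 in all, crops included, and the job is handed in when it is done.

```bash
ls; mkdir -p pics; cat > snap.py <<'E'
import sys,cv2,pickle
from cell import arm
import numpy as np
for n in sys.argv[1:]:
    p,r=arm.read_position(),arm.read_tcp_rot()
    s=arm.snapshot(n.split('_')[0]); s['tcp']=(p,r)
    pickle.dump(s,open(f'pics/{n}.pkl','wb')); cv2.imwrite(f'pics/{n}.png',s['image'])
    print(n,s['K'].tolist() if hasattr(s['K'],'tolist') else s['K'],s.get('position'),s.get('attitude'),[k for k in s], (s['z_map']>0).mean())
E
python3 snap.py scene top
```

```text
pics
scene [[584.2884870521136, 0.0, 316.0913272318706], [0.0, 584.2884870521136, 230.38385719234657], [0.0, 0.0, 1.0]] [ 1.51781567 -0.19532982  1.21925669] [0.60913015 0.49485144 1.34718068] ['image', 'z_map', 'K', 'position', 'attitude', 'tcp'] 0.9959895833333333
top [[448.6682627492196, 0.0, 328.23554654066635], [0.0, 448.6682627492196, 240.15935452357695], [0.0, 0.0, 1.0]] [ 0.29410853 -0.01181879  1.24081272] [ 0.14742299 -0.16502072 -1.5477033 ] ['image', 'z_map', 'K', 'position', 'attitude', 'tcp'] 0.996025390625
```

View pics/top.png

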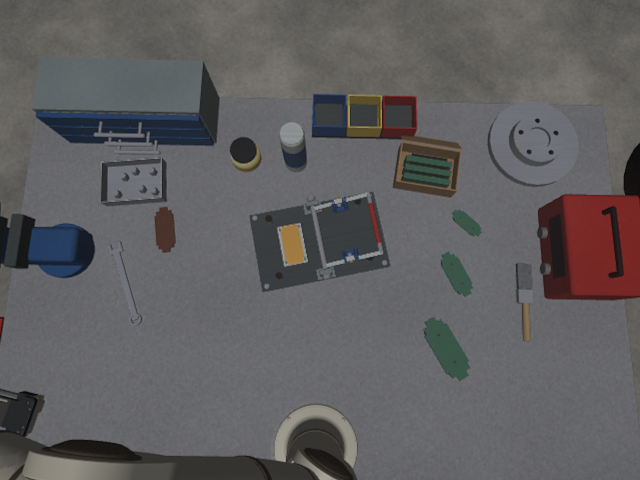

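View pics/scene.png

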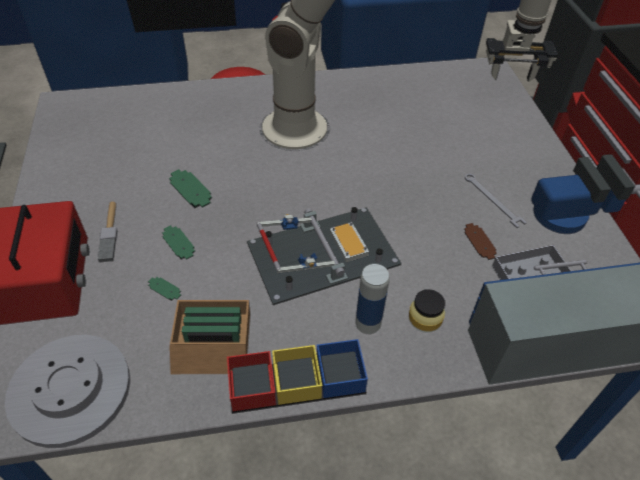

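The top view shows the jig at (320,240) with the amber shim at (292,245) and the red bar at (375,220). There are three green pads, at (466,222), (456,273) and (446,348); the middle-sized one is probably at (456,273). I'll measure these next.

```bash
cat > vis.py <<'E'
import numpy as np,cv2,pickle
from scipy.spatial.transform import Rotation as R
def load(n): return pickle.load(open(f'pics/{n}.pkl','rb'))
def cam(s):
    if 'hand_eye' in s:
        T=np.eye(4);T[:3,:3]=R.from_rotvec(s['tcp'][1]).as_matrix();T[:3,3]=s['tcp'][0]
        T=T@np.asarray(s['hand_eye']);return T[:3,:3],T[:3,3]
    return R.from_rotvec(s['attitude']).as_matrix(),np.asarray(s['position'])
def dirs(s,px):
    px=np.atleast_2d(px).astype(float);K=s['K']
    d=np.c_[(px[:,0]-K[0,2])/K[0,0],-(px[:,1]-K[1,2])/K[1,1],-np.ones(len(px))]
    return d
def plane(s,px,z):
    A,p=cam(s);d=dirs(s,px)@A.T
    return p+d*((z-p[2])/d[:,2])[:,None]
def depth(s,px):
    A,p=cam(s);px=np.atleast_2d(px).astype(int);z=s['z_map'][px[:,1],px[:,0]]
    return p+(dirs(s,px)*z[:,None])@A.T
def mask(s,lo,hi):
    return cv2.inRange(cv2.cvtColor(s['image'],cv2.COLOR_BGR2HSV),lo,hi)
def blobs(m,amin=60):
    c,_=cv2.findContours(m,cv2.RETR_EXTERNAL,cv2.CHAIN_APPROX_NONE)
    return sorted([x[:,0] for x in c if cv2.contourArea(x)>amin],key=lambda x:-cv2.contourArea(x.reshape(-1,1,2)))
def rect(P):
    (c,(w,h),a)=cv2.minAreaRect((P[:,:2]*1000).astype(np.float32))
    if w<h: w,h,a=h,w,a+90
    return np.array(c)/1000,w,h,(a+90)%180-90   # mm, long-axis angle deg
GREEN=((60,60,30),(95,255,200));AMBER=((12,140,120),(28,255,255))
def red(s): return mask(s,(0,150,80),(6,255,255))|mask(s,(174,150,80),(180,255,255))
E
cat > m.py <<'E'
from vis import *
for n in ('top','scene'):
    s=load(n)
    for b in blobs(mask(s,*GREEN)): print(n,'green',b.mean(0),rect(plane(s,b,0.016)))
    for b in blobs(mask(s,*AMBER)): print(n,'amber',b.mean(0),rect(plane(s,b,0.030)))
    for b in blobs(red(s),30):
        m=np.zeros((480,640),np.uint8);cv2.drawContours(m,[b.reshape(-1,1,2)],-1,255,-1)
        ys,xs=np.nonzero(m);P=depth(s,np.c_[xs,ys]);print(n,'red',b.mean(0),np.median(P,0),np.ptp(P,0))
E
python3 m.py
```

```text
top green [446.09333333 348.48666667] (array([ 0.2540181 , -0.34221082]), 172.19676208496094, 68.77727508544922, 30.325578689575195)
top green [423.86805556 175.23611111] (array([ 0.7395368 , -0.30170013]), 135.00782775878906, 52.135311126708984, 81.22662353515625)
top green [455.97196262 273.40186916] (array([ 0.45459805, -0.37692105]), 127.08290100097656, 50.95426559448242, 27.431257247924805)
top green [466.26865672 222.52238806] (array([ 0.6001568 , -0.41212061]), 94.04228210449219, 37.355979919433594, 48.27820587158203)
top green [428.2020202  160.90909091] (array([ 0.78091974, -0.30875333]), 133.1752166748047, 21.80487823486328, 81.1733627319336)
top amber [291.52525253 243.78787879] (array([0.52707788, 0.07682158]), 103.3520278930664, 47.80153274536133, 12.706418991088867)
top red [602.9260355  244.15088757] [ 0.51746881 -0.70785764  0.14978019] [0.35397061 0.80357892 1.10393606]
top red [374.2962963  222.71604938] [ 0.57339536 -0.14197495  0.1007572 ] [0.10308404 0.02836656 0.0151563 ]
scene green [210.91891892 322.5027027 ] (array([ 0.72855066, -0.3011893 ]), 135.57424926757
[... 775 characters left out ...]
63967] [1.126589   0.59838971 1.08139856]
scene red [249.81927711 375.22289157] [ 0.89199348 -0.22039071  0.04009277] [0.67740067 0.09791706 1.2108429 ]
scene red [237.5         72.37755102] [-1.0667624  -0.14723768 -0.47349964] [0.09047326 0.24500608 0.05263386]
scene red [605.36666667 123.97777778] [ 0.05250498  1.09807001 -0.05397179] [0.88074285 0.38541043 0.38102185]
scene red [618.44230769  83.00961538] [0.03826852 1.09643093 0.09258715] [2.08528227 1.64596839 1.43925119]
scene red [582.91566265 143.25301205] [ 0.0011566   1.09661185 -0.19758247] [2.11693111 1.6688979  1.83284599]
scene red [267.90625  245.046875] [ 0.57919158 -0.14356051  0.09976495] [0.10425204 0.02966348 0.01408056]
```

The middle-sized pad, 127 x 51 mm, is at (0.455,-0.377) with its long axis at 27°. The jig yaw is about 12.5°, and the bar fits θ≈0.26. My first move is to push the carrier flat by its bar, then look at it with the wrist camera.

```bash
cat > rob.py <<'E'
from cell import arm
import numpy as np
from scipy.spatial.transform import Rotation as R
YJ=np.radians(12.5); NEST=np.array([.5272,.0763])
def ax(y=None):
    y=YJ if y is None else y; return np.array([np.cos(y),np.sin(y)]),np.array([-np.sin(y),np.cos(y)])
def hinge(): return NEST-.075*ax()[1]
def J(x,y,z): # jig -> world
    X,Y=ax(); return np.array([*(hinge()+x*X+y*Y),z])
def down(yaw): return R.from_matrix(np.c_[[np.cos(yaw),np.sin(yaw),0],[np.sin(yaw),-np.cos(yaw),0],[0,0,-1]]).as_rotvec()
def press(zmin,fmax,step=.002,v=.05,verbose=True):
    """step straight down until the upward force reaches fmax or z<zmin"""
    log=[];p=np.array(arm.read_position());z=p[2];f0=arm.read_ft_force()[2]
    while z>zmin:
        z-=step;p[2]=z;arm.move_linear(p,max_speed=v)
        f=arm.read_ft_force()[2]-f0;log.append((round(arm.read_position()[2]*1e3,1),round(f,1)))
        if f>fmax: break
    if verbose: print(log)
    return log
E
python3 - <<'E'
from rob import *
print(arm.read_time(),J(0,-.15,0))
q0=np.array(arm.read_joint_pos())
for a in (0,np.pi,-np.pi):
    for n,p,y in(('bar',J(0,-.155,.2),YJ),('nestbar',J(0,.155,.04),YJ),('pad',[.4555,-.377,.005],np.radians(27.4))):
        q=arm.inverse_kinematics(p,down(y+a));print(a,n,None if q is None else np.round(q,2))
E
```

```text
0.1 [ 0.57589891 -0.1433666   0.        ]
0 bar [-0.19  0.43  0.52  1.75 -0.25  1.03 -0.94]
0 nestbar [-0.51  0.53  0.21  1.99 -0.18  0.63 -1.54]
0 pad [ 0.14  0.78  0.68  1.86 -0.7   0.76  0.12]
3.141592653589793 bar [ 0.04  0.4   0.21  1.74 -0.1   1.01  2.08]
3.141592653589793 nestbar [-0.12  0.54 -0.27  1.98  0.23  0.65  1.25]
3.141592653589793 pad [ 0.77  0.67 -0.16  1.84  0.16  0.65  2.56]
-3.141592653589793 bar [ 0.04  0.4   0.21  1.74 -0.1   1.01  2.08]
-3.141592653589793 nestbar [-0.12  0.54 -0.27  1.98  0.23  0.65  1.25]
-3.141592653589793 pad [ 0.77  0.67 -0.16  1.84  0.16  0.65  2.56]
```

```bash
python3 snap.py wrist
```

```text
wrist [[372.18070559160145, 0.0, 319.341074658845], [0.0, 372.18070559160145, 240.35888939893775], [0.0, 0.0, 1.0]] None None ['image', 'z_map', 'K', 'hand_eye', 'tcp'] 0.9960123697916666
```

```bash
python3 - <<'E'
from rob import *
arm.set_gripper(0.0,20)
arm.reach(J(0,-.15,.32),down(YJ)); print(arm.read_time(),arm.read_position())
arm.move_linear(J(0,-.152,.115),max_speed=.2); print(arm.read_time())
press(.055,12,.004)
print(arm.read_time(),arm.read_ft_force())
arm.move_linear(J(0,-.152,.30),max_speed=.25)
arm.move_linear(J(0,-.075,.30),max_speed=.25)
arm.set_gripper(.09)
print(arm.read_time(),arm.snapshot('wrist')['hand_eye'])
E
python3 snap.py wrist_jig
```

```text
4.725 [ 0.57619236 -0.1421102   0.31978314]
5.9
[(np.float64(112.8), np.float64(0.0)), (np.float64(107.9), np.float64(-1.1)), (np.float64(103.7), np.float64(-0.6)), (np.float64(99.9), np.float64(-1.4)), (np.float64(95.8), np.float64(0.3)), (np.float64(91.7), np.float64(-0.7)), (np.float64(87.7), np.float64(-0.7)), (np.float64(83.8), np.float64(0.2)), (np.float64(79.7), np.float64(-0.3)), (np.float64(75.8), np.float64(0.2)), (np.float64(71.8), np.float64(-0.7)), (np.float64(67.8), np.float64(0.0)), (np.float64(63.8), np.float64(0.3)), (np.float64(61.1), np.float64(8.9)), (np.float64(60.4), np.float64(35.6))]
9.65 [-11.94757521   3.52827341  36.02495937]
12.675 [[-2.48211627e-04  9.57510475e-01  2.88398385e-01  7.65854771e-02]
 [ 9.99999123e-01 -1.37434621e-04  1.31695085e-03 -1.18154455e-03]
 [ 1.30063016e-03  2.88398459e-01 -9.57509602e-01 -1.58757110e-01]
 [ 0.00000000e+00  0.00000000e+00  0.00000000e+00  1.00000000e+00]]
wrist_jig [[372.18070559160145, 0.0, 319.341074658845], [0.0, 372.18070559160145, 240.35888939893775], [0.0, 0.0, 1.0]] None None ['image', 'z_map', 'K', 'hand_eye', 'tcp'] 0.99591796875
```

View pics/wrist_jig.png

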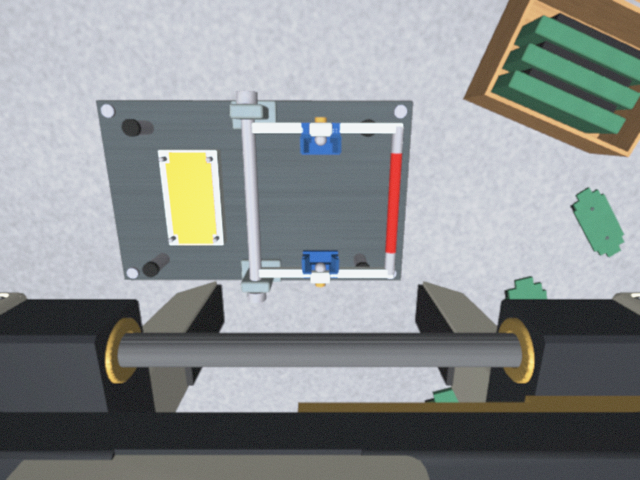

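The wrist view shows the carrier flat. The blue end blocks are at (320,138) and (320,262), the red bar runs along column 395, and the shim is at (190,197). The three pads are off to the right. I'll refine the jig pose and look at the pad with the same geometry.

```bash
cat > m2.py <<'E'
from vis import *; from rob import J,ax,hinge,YJ
s=load('wrist_jig')
def tojig(P): X,Y=ax(); d=P[:,:2]-hinge(); return np.c_[d@X,d@Y]
m=blobs(mask(s,(20,150,150),(35,255,255)),500)
for b in m[:2]: r=rect(plane(s,b,.030)); print('amber',r,tojig(r[0][None]))
bb=blobs(mask(s,(105,120,50),(125,255,255)),200); print([ (b.mean(0),len(b)) for b in bb])
for b in bb[:2]:
    k=np.zeros((480,640),np.uint8);cv2.drawContours(k,[b.reshape(-1,1,2)],-1,255,-1);ys,xs=np.nonzero(k)
    P=depth(s,np.c_[xs,ys]); top=P[P[:,2]>np.percentile(P[:,2],90)-.004]; j=tojig(top)*1e3
    print('blue z',np.percentile(P[:,2],[50,90]),'jig min/max',np.percentile(j,[2,98],axis=0).round(1).tolist(),'mid',((np.percentile(j,2,axis=0)+np.percentile(j,98,axis=0))/2).round(1))
k=red(s);k[:, :330]=0;k[280:]=0
b=blobs(k,300)[0]; P=plane(s,b,.055);print('bar',rect(P),tojig(rect(P)[0][None])*1e3)
E
python3 m2.py
python3 - <<'E'
from rob import *
y=np.radians(27.4)
arm.reach([.4555,-.377,.26],down(y)); print(arm.read_time())
E
python3 snap.py wrist_pad
python3 - <<'E'
from vis import *
s=load('wrist_pad'); print(s['tcp'][0])
for b in blobs(mask(s,*GREEN),300): print(b.mean(0),rect(plane(s,b,.0145)),rect(plane(s,b,.016)))
E
```

```text
[(array([320.20359281, 139.79041916]), 167), (array([320.12096774, 261.18548387]), 124)]
blue z [0.06250578 0.07884662] jig min/max [[54.0, -93.9], [71.2, -54.1]] mid [ 62.6 -74. ]
blue z [0.06789425 0.07858835] jig min/max [[-75.5, -93.7], [76.6, -54.4]] mid [  0.5 -74. ]
bar (array([ 0.57270972, -0.14847987]), 109.39641571044922, 11.303605079650879, 12.387425422668457) [[  -4.22031428 -154.30179867]]
14.0167
wrist_pad [[372.18070559160145, 0.0, 319.341074658845], [0.0, 372.18070559160145, 240.35888939893775], [0.0, 0.0, 1.0]] None None ['image', 'z_map', 'K', 'hand_eye', 'tcp'] 0.995966796875
[ 0.45669045 -0.37568912  0.25997919]
[320.96721311 202.00983607] (array([ 0.45260788, -0.37744864]), 129.71401977539062, 51.4223747253418, 27.45600128173828) (array([ 0.45287314, -0.37730569]), 129.23275756835938, 51.23157501220703, 27.455974578857422)
[418.23553719  93.68181818] (array([ 0.59905408, -0.41273959]), 96.28257751464844, 38.586307525634766, 48.078521728515625) (array([ 0.59877612, -0.41246573]), 95.92537689208984, 38.443153381347656, 48.07849884033203)
[220.70940171 297.23931624] (array([ 0.29500089, -0.32747522]), 95.49125671386719, 54.41143798828125, 57.49860763549805) (array([ 0.29585098, -0.3275177 ]), 95.13699340820312, 54.209564208984375, 57.498592376708984)
[224.7254902  379.81699346] (array([ 0.19094217, -0.37397772]), 70.56261444091797, 46.845699310302734, -62.45282554626465) (array([ 0.19217833, -0.37384772]), 70.30081176757812, 46.671913146972656, -62.452823638916016)
```

View pics/wrist_pad.png

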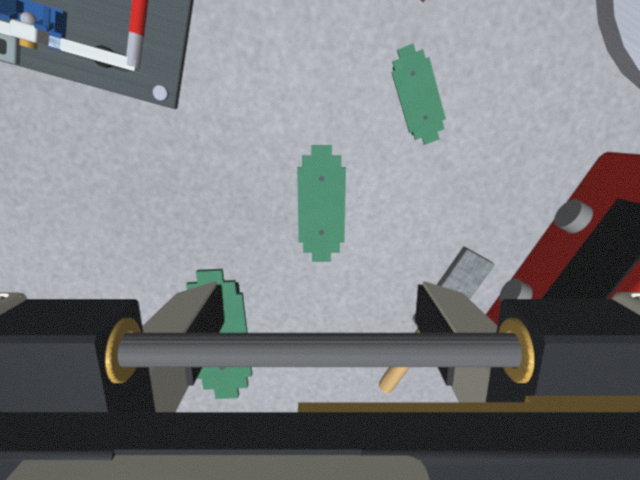

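The new pad is centred at (321,202) and lies square to the tool, with the small look-alike at (418,94). The wrist camera reads about 3 mm low along tool x. I'll check the jig the same way, using the tops of both blocks and the shim.

```bash
cat > m3.py <<'E'
from vis import *; from rob import J,ax,hinge,YJ
s=load('wrist_jig')
def tojig(P): X,Y=ax(); d=P[:,:2]-hinge(); return np.c_[d@X,d@Y]
ys,xs=np.mgrid[100:300,140:410];px=np.c_[xs.ravel(),ys.ravel()]
P=depth(s,px);hsv=cv2.cvtColor(s['image'],cv2.COLOR_BGR2HSV)[px[:,1],px[:,0]];j=tojig(P)*1e3
blue=(abs(hsv[:,0].astype(int)-112)<10)&(hsv[:,1]>110)
for sg in(1,-1):
    k=blue&(P[:,2]>.074)&(P[:,2]<.084)&(sg*j[:,0]>45)&(sg*j[:,0]<85)
    print('block',sg,k.sum(),np.percentile(j[k],[1,99],axis=0).round(1).tolist(),P[k,2].mean())
k=(P[:,2]>.050)&(P[:,2]<.070)&(abs(j[:,1]+110)<8)
for sg in(1,-1): q=k&(sg*j[:,0]>60);print('arm',sg,np.percentile(j[q,0],[2,50,98]).round(1),P[q,2].mean())
am=np.array(mask(s,(18,100,120),(36,255,255)));am[:,230:]=0
for b in blobs(am,500): r=rect(plane(s,b,.030)); print('amber',r,tojig(r[0][None])*1e3)
k=(P[:,2]>.050)&(P[:,2]<.075)&(abs(j[:,0])<40)&(j[:,1]>-30)&(j[:,1]<30);print('rod y',np.percentile(j[k,1],[5,50,95]))
E
python3 m3.py
```

```text
block 1 307 [[53.8, -93.9], [71.2, -54.1]] 0.07779104375905188
block -1 219 [[-75.6, -93.7], [-58.6, -54.4]] 0.0775597975441934
arm 1 [72.9 77.8 81.7] 0.06063527476657283
arm -1 [-87.7 -81.2 -77.5] 0.05947101533440233
amber (array([0.52470898, 0.07678958]), 104.72196960449219, 50.793025970458984, 12.368964195251465) [[-2.32600382 76.01713073]]
rod y [-5.97431255 -0.43373193  6.22029514]
```

```bash
sed -i 's/^YJ=.*/YJ=np.radians(12.4); NEST=np.array([.52705,.0770])/' rob.py
python3 - <<'E'
from rob import *
y=np.radians(27.45); P=[.4550,-.3762]
arm.set_gripper(.08)
arm.move_linear([*P,.04],down(y),max_speed=.25); arm.move_linear([*P,.003],max_speed=.08); arm.wait(.2)
print(arm.read_position(),arm.read_ft_force())
arm.set_gripper(.045,45); print('w',arm.read_gripper_width(),arm.read_finger_force())
arm.move_linear([*P,.15],max_speed=.25); print(arm.read_ft_force(),arm.read_time())
arm.reach(J(0,-.075,.15),down(YJ)); arm.wait(.1)
arm.move_linear(J(0,-.075,.085),max_speed=.15); arm.wait(.15)
print(arm.read_position(),J(0,-.075,.085),arm.read_gripper_width(),arm.read_time())
press(.071,8,.002)
print(arm.read_ft_force(),arm.read_time())
E
python3 snap.py wrist_ins
```

```text
[ 0.45519596 -0.3764664   0.00335847] [-0.23533626  0.20071689  0.15066313]
w 0.05117834010112295 44.99986410140991
[-0.06129465  0.46694112 -3.73575153] 17.6667
[ 0.56041853 -0.06985509  0.08629316] [ 0.5592603  -0.06950084  0.085     ] 0.05081298417107798 19.7333
[(np.float64(84.8), np.float64(-1.1)), (np.float64(82.1), np.float64(-0.6)), (np.float64(80.1), np.float64(-1.0)), (np.float64(78.1), np.float64(-0.9)), (np.float64(76.1), np.float64(-0.4)), (np.float64(74.1), np.float64(-0.6)), (np.float64(72.2), np.float64(-1.6)), (np.float64(70.1), np.float64(-0.2))]
[ 0.43965029 -0.39065851 -2.43524162] 21.7333
wrist_ins [[372.18070559160145, 0.0, 319.341074658845], [0.0, 372.18070559160145, 240.35888939893775], [0.0, 0.0, 1.0]] None None ['image', 'z_map', 'K', 'hand_eye', 'tcp'] 0.9960188802083333
```

View pics/wrist_ins.png

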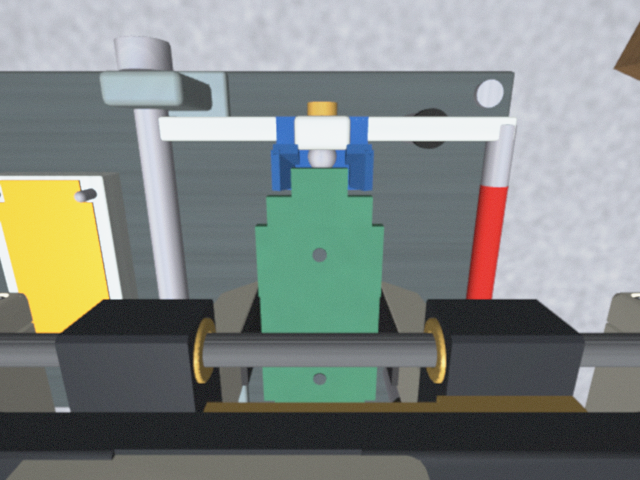

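The pad's ear is centred in the slot: ear at columns 292–348, block at 272–372. I'll press on by feel.

```bash
python3 - <<'E'
from rob import *
l=press(.0505,26,.001,.05)
print(arm.read_ft_force(),arm.read_position(),arm.read_time(),arm.read_gripper_width())
E
```

```text
[(np.float64(69.2), np.float64(0.1)), (np.float64(68.1), np.float64(-0.3)), (np.float64(67.1), np.float64(0.9)), (np.float64(66.1), np.float64(-0.4)), (np.float64(65.3), np.float64(0.1)), (np.float64(64.5), np.float64(3.2)), (np.float64(63.6), np.float64(4.6)), (np.float64(62.4), np.float64(2.3)), (np.float64(60.9), np.float64(0.6)), (np.float64(59.8), np.float64(-1.2)), (np.float64(58.5), np.float64(-2.7)), (np.float64(57.4), np.float64(-4.7)), (np.float64(56.4), np.float64(-5.9)), (np.float64(55.7), np.float64(-4.4)), (np.float64(54.9), np.float64(-3.7)), (np.float64(53.8), np.float64(-6.4)), (np.float64(53.4), np.float64(-3.5)), (np.float64(52.5), np.float64(-1.0)), (np.float64(52.1), np.float64(7.1)), (np.float64(52.0), np.float64(16.9))]
[-7.64999117 -0.66305426 14.11091627] [ 0.56085465 -0.0697705   0.05195226] 26.7833 0.050861728818093296
```

```bash
python3 - <<'E'
from rob import *
arm.set_gripper(.066)
p=np.array(arm.read_position());p[2]=.17
arm.move_linear(p,max_speed=.3);print(arm.read_time())
E
python3 snap.py wrist_home
python3 - <<'E'
from vis import *; from rob import ax,hinge
s=load('wrist_home');m=cv2.erode(mask(s,*GREEN),np.ones((5,5)));ys,xs=np.nonzero(m);P=depth(s,np.c_[xs,ys])
X,Y=ax();d=P[:,:2]-hinge();j=np.c_[d@X,d@Y]
k=(abs(j[:,0])<60)&(abs(j[:,1]+.075)<.03)&(P[:,2]>.04)&(P[:,2]<.09);A=np.c_[j[k],np.ones(k.sum())]
c=np.linalg.lstsq(A,P[k,2],rcond=None)[0];print(k.sum(),c,[0,-.075,1]@c,j[k].min(0),j[k].max(0))
E
```

```text
27.8333
wrist_home [[372.18070559160145, 0.0, 319.341074658845], [0.0, 372.18070559160145, 240.35888939893775], [0.0, 0.0, 1.0]] None None ['image', 'z_map', 'K', 'hand_eye', 'tcp'] 0.9961360677083333
9069 [-6.25388016e-05  1.30074512e-03  6.58457900e-02] 0.06574823406980734 [-0.06618996 -0.09862469] [ 0.06094978 -0.0491047 ]
```

View pics/wrist_home.png

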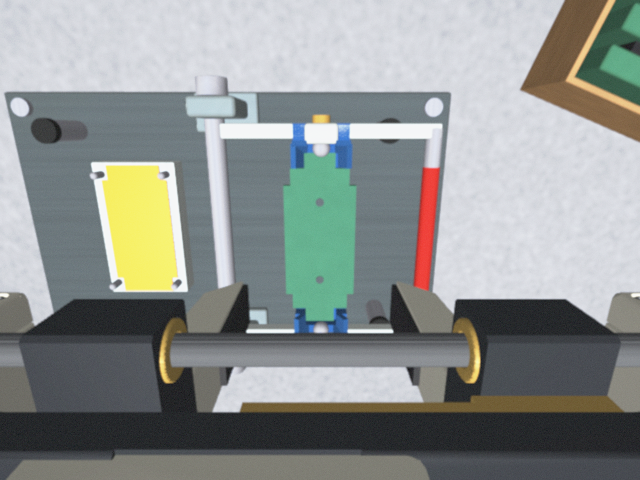

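The pad is home: its face is flat at z≈65.7 mm, with both ears under the balls at (320,148) and (320,328). Next I'll grip the bar with the fingers only partly open and swing the carrier over.

```bash
cat > swing.py <<'E'
from rob import *
def swing(a0,a1,n=16):
    B=lambda t,dz=0:J(0,-.155*np.cos(t),.036+.155*np.sin(t)+dz)
    sgn=np.sign(a1-a0)
    arm.move_linear(B(a0,.06)); arm.move_linear(B(a0),max_speed=.12); arm.wait(.1)
    print('at bar',arm.read_position(),arm.read_ft_force())
    arm.set_gripper(.008,45); print('w',arm.read_gripper_width(),arm.read_time())
    F=[]
    for t in [*np.linspace(a0,a1-sgn*.2,n+1)[1:]]:
        arm.move_linear(B(t),max_speed=.16);F.append(np.round(arm.read_ft_force(),0).astype(int).tolist())
    print(F,arm.read_gripper_width(),arm.read_time())
    for t in (a1-sgn*.1,a1-sgn*.03,a1): arm.move_linear(B(t),max_speed=.05)
    arm.move_linear(B(a1,-.001),max_speed=.03)
    print(arm.read_position(),B(a1),arm.read_ft_force(),arm.read_gripper_width(),arm.read_time())
    arm.wait(.15)
E
python3 - <<'E'
from swing import *
arm.set_gripper(.04)
swing(0,np.pi)
E
```

```text
at bar [ 0.57734787 -0.14790859  0.03703186] [-0.1601808  -0.43449425  0.727908  ]
w 0.010590237854609077 30.75
[[2, -5, -1], [1, -6, 1], [1, -9, 3], [0, -11, 7], [-1, -12, 11], [-4, -11, 20], [-7, -10, 28], [-9, -3, 30], [-7, 3, 20], [-2, 5, 8], [4, 5, 0], [6, 3, -3], [7, 2, -4], [8, 0, -6], [8, -1, -5], [9, -1, -6]] 0.010658782619618378 35.95
[0.51194179 0.15404779 0.0374123 ] [0.50987117 0.15513378 0.036     ] [-1.87226502 -5.99155327 27.78051565] 0.010390900725691788 37.275
```

```bash
python3 - <<'E'
from rob import *
arm.set_gripper(.04)
arm.move_linear(J(0,.155,.12),max_speed=.25)
arm.set_gripper(0,20)
arm.move_linear(J(0,.075,.12),max_speed=.2)
arm.move_linear(J(0,.075,.066),max_speed=.12); arm.wait(.1)
print(arm.read_position(),arm.read_ft_force(),arm.read_time())
press(.051,32,.0015)
l=press(.042,99,.001) if False else []
print(arm.read_position(),arm.read_ft_force(),arm.read_time())
E
```

```text
[0.5277984  0.0773554  0.06676981] [ 0.35417767 -0.30082825  0.36411448] 40.6417
[(np.float64(65.7), np.float64(-0.7)), (np.float64(63.7), np.float64(-0.1)), (np.float64(62.1), np.float64(-0.8)), (np.float64(60.6), np.float64(-0.8)), (np.float64(59.2), np.float64(-0.2)), (np.float64(57.6), np.float64(-1.4)), (np.float64(56.1), np.float64(-0.6)), (np.float64(54.7), np.float64(-0.9)), (np.float64(53.2), np.float64(-0.2)), (np.float64(51.7), np.float64(-0.5)), (np.float64(50.2), np.float64(-0.1))]
[0.52770978 0.07735294 0.05016308] [-0.00360929 -0.33634444  0.28995989] 43.3917
```

There was no contact at the 61 mm I expected, so I'll look before going on.

```bash
python3 - <<'E'
from rob import *
arm.move_linear(J(0,.075,.17),max_speed=.3)
E
python3 snap.py wrist_nest scene_b
python3 - <<'E'
from vis import *; from rob import ax,hinge
s=load('wrist_nest');X,Y=ax()
ys,xs=np.mgrid[60:290,100:540];px=np.c_[xs.ravel(),ys.ravel()];P=depth(s,px);d=P[:,:2]-hinge();j=np.c_[d@X,d@Y]
for x in(.05,.04,.02,0,-.02): 
  print(x,[ (y,round(float(np.median(P[(abs(j[:,0]-x)<.003)&(abs(j[:,1]-y)<.003),2]))*1e3,1)) for y in(.06,.075,.09)])
b=load('scene_b')['image'][180:330,200:440];cv2.imwrite('pics/b_crop.png',np.hstack([cv2.resize(s['image'],(400,300)),cv2.resize(b,(400,300))]))
E
```

```text
wrist_nest [[372.18070559160145, 0.0, 319.341074658845], [0.0, 372.18070559160145, 240.35888939893775], [0.0, 0.0, 1.0]] None None ['image', 'z_map', 'K', 'hand_eye', 'tcp'] 0.99587890625
scene_b [[584.2884870521136, 0.0, 316.0913272318706], [0.0, 584.2884870521136, 230.38385719234657], [0.0, 0.0, 1.0]] [ 1.51781567 -0.19532982  1.21925669] [0.60913015 0.49485144 1.34718068] ['image', 'z_map', 'K', 'position', 'attitude', 'tcp'] 0.9952897135416666
0.05 [(0.06, 56.1), (0.075, 56.1), (0.09, 56.2)]
0.04 [(0.06, 46.8), (0.075, 46.8), (0.09, 46.9)]
0.02 [(0.06, 47.0), (0.075, 46.7), (0.09, 46.9)]
0 [(0.06, 46.6), (0.075, 46.6), (0.09, 46.6)]
-0.02 [(0.06, 46.8), (0.075, 46.8), (0.09, 46.7)]
```

View pics/b_crop.png

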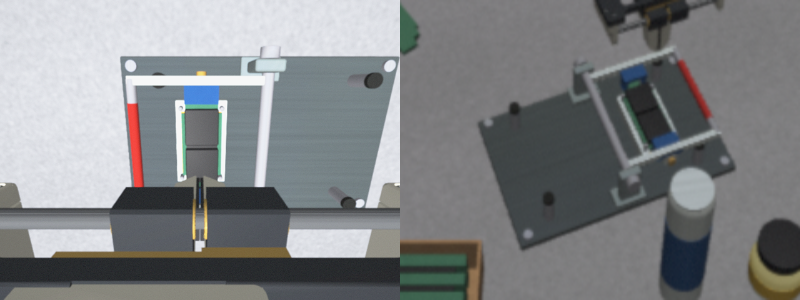

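Right now the pad lies flat between the pins, with its friction face at z≈46.7 mm across the whole block. The carrier is closed over it. It therefore left the carrier at or just after closing, not during the swing, because it sits squarely in the nest. I'll press it by feel and hold about 20 N.

```bash
python3 - <<'E'
from rob import *
arm.move_linear(J(0,.075,.052),max_speed=.2); arm.wait(.1)
press(.040,17,.001)
for _ in range(5):
    arm.wait(.25); print(np.round(arm.read_ft_force(),1))
print(arm.read_position(),arm.read_time())
E
```

```text
[(np.float64(53.0), np.float64(-1.3)), (np.float64(51.2), np.float64(-0.0)), (np.float64(50.0), np.float64(-0.6)), (np.float64(49.0), np.float64(-0.2)), (np.float64(48.0), np.float64(-1.0)), (np.float64(47.1), np.float64(0.4)), (np.float64(46.4), np.float64(1.8)), (np.float64(46.2), np.float64(12.2)), (np.float64(46.1), np.float64(21.8))]
[-6.7 -0.3 21.3]
[-6.9 -1.  22.8]
[-6.8 -0.2 22.1]
[-6.8 -0.4 22.8]
[-7.3 -0.6 22.6]
[0.52849946 0.07706116 0.04616833] 48.3833
```

The pad was held at 22 N for 1.25 s. Now I'll swing the empty carrier back.

```bash
python3 - <<'E'
from swing import *
arm.move_linear(J(0,.075,.11),max_speed=.25)
arm.set_gripper(.04)
swing(np.pi,0,14)
arm.set_gripper(.04)
arm.move_linear(J(0,-.155,.2),max_speed=.25); print(arm.read_time())
E
python3 snap.py top_end
python3 - <<'E'
from vis import *; from rob import ax,hinge
s=load('top_end');X,Y=ax();ys,xs=np.mgrid[150:330,220:420];px=np.c_[xs.ravel(),ys.ravel()];P=depth(s,px);d=P[:,:2]-hinge();j=np.c_[d@X,d@Y]
for x in(-.04,0,.04):print([round(float(np.median(P[(abs(j[:,0]-x)<.006)&(abs(j[:,1]-y)<.006),2]))*1e3,1) for y in(.06,.075,.09)])
cv2.imwrite('pics/end.png',cv2.resize(s['image'][170:310,220:410],None,fx=3,fy=3))
E
```

```text
at bar [0.5107476  0.15506712 0.03684211] [-1.18449769 -1.01127608  0.3274089 ]
w 0.010727976249362177 51.65
[[2, -5, -1], [2, -4, -2], [0, -1, 0], [-3, 4, 6], [-8, 9, 16], [-13, 7, 29], [-11, 1, 29], [-7, -4, 20], [-3, -5, 11], [0, -6, 7], [1, -7, 3], [1, -7, 1], [1, -7, -1], [2, -7, -2]] 0.010781856340911992 56.55
[ 0.57662475 -0.14919455  0.03499874] [ 0.57643913 -0.14763462  0.036     ] [ 0.77477859 -8.70736971  0.30153727] 0.010636937967668236 57.875
59.5167
top_end [[448.6682627492196, 0.0, 328.23554654066635], [0.0, 448.6682627492196, 240.15935452357695], [0.0, 0.0, 1.0]] [ 0.29410853 -0.01181879  1.24081272] [ 0.14742299 -0.16502072 -1.5477033 ] ['image', 'z_map', 'K', 'position', 'attitude', 'tcp'] 0.9959440104166667
[45.6, 47.2, 45.7]
[42.0, 46.3, 41.5]
[45.5, 44.7, 46.0]
```

View pics/end.png

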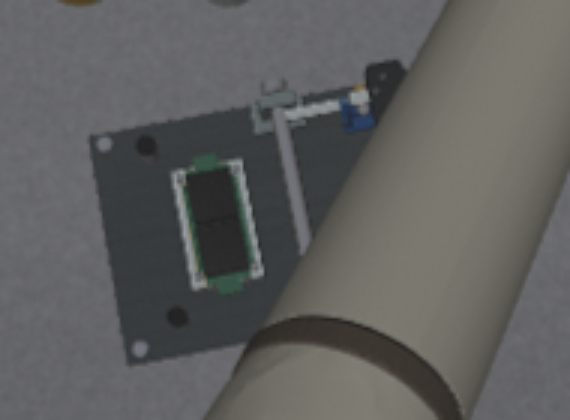

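The pad lies flat in the nest at (215,222) in the crop, the carrier is back on the loading side, and the gripper is clear. I'm handing in.

```bash
python3 -c "
from cell import arm
print(arm.job_done())"
```

```text
the job is handed in; nothing more can be done
None
```

I handed the job in at about 60 s: the pad lies flat on the shim after 1.25 s at about 22 N and the carrier is back on its loading side, but the pad left the carrier by itself at or around closing, unseen, so it was never pushed out and step 2 (pad still home with the carrier over) is likely but unconfirmed.

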